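# Slide the baking sheet out over the board's end

## Robot

A 7-joint arm with a two-finger parallel gripper is mounted at the origin on the work surface. World frame = base frame: x ahead of the robot, y to its left, z up, the work surface at z = 0. Lengths are in m, angles in rad, forces in N, time in s.
With the tool pointing down it reaches from about 0.425 to 0.825 m from the base axis. Payload 3.6 kg.
Tool frame: the origin (TCP) lies at the very end of the fingers, on their centre line; the grasp point (between the pads) lies 19 mm behind it; x points along the fingers, z is the direction in which the jaws open and shut, and the axes are right-handed (so a half turn about x gives the same grasp; the last joint's range is limited). The gripper opens to 85 mm and grips with 20 to 120 N. Pads are 22 mm wide; open, the fingers measure 114 mm over their backs; the gripper's body (76 mm by 85 mm) begins 54 mm behind the grasp point. The pads swing forward as they close: fully open they stand 13 mm farther back than shut.
Start: joints at [-1.278, 0.615, -0.013, 1.423, 0.008, 1.103, -0.04], TCP at [0.204, 0.617, 0.231] pointing down, gripper open.
Joint ranges: [-3.12, 3.12], [-0.3, 2.06], [-1.34, 1.32], [0.26, 2.42], [-1.36, 4.5], [0.01, 1.98], [-2.84, 2.84]. Speed limits (rad/s): [2.79, 2.79, 3.14, 3.14, 3.14, 3.14, 3.14].

## Interface

Orientations are given as a 3x3 rotation matrix whose columns are the frame's x, y, z axes.
In Python, from station import r, eoat, solve_ik, get_obs, viewer, ticket gives the robot as it stands. Calls block until the motion is done:
- r.move_pose(position, orientation): joint-space move of the TCP to a pose.
- r.movel(position, vel=0.15, ori=None): straight line of the TCP; ori=None keeps the orientation; vel is the mean speed in m/s.
- r.goto_joints(angles): joint-space move.
- eoat.open_jaws() and eoat.close_gripper(): open the fingers fully, or close them until they stop; the grip force is fixed at half the most.
- r.hold(seconds).
- solve_ik(position, orientation): joint angles nearest the present ones, or None.
- get_obs(): the state.
- viewer.camera(name): name is "scene" or "top" or "wrist"; returns a dict with "img" (480x640x3 uint8, red, green, blue), "intrinsics" (3x3 intrinsics, pixels), "dist_coeffs" ([k1, k2, p1, p2, k3] as OpenCV has them; the pictures are not rectified), "world_from_camera" (4x4, takes a point from camera to world coordinates). Camera axes: x right, y up, looking along -z (the intrinsics and any distortion apply to the point x, -y, -z); pixel columns grow to the right and rows downward; lengths in m; the calibration is good to about 2 mm. A picture is of the moment at which its call begins. There is no depth.
A pose or a line that the arm cannot do raises r.Unreachable and nothing moves.
- ticket.hand_in(): hands the job in, once; it reports no verdict.
The state is a dict: "time": time; "q": joint angles; "dq": joint speeds; "effort": joint torques, N m; "tool_pos": TCP position; "ee_rot": TCP orientation; "contact_force": force on the tool from outside, world axes, zero at the start; "torque": the same for the moment, N m; "gripper_width": opening from 0.0 (shut) to 1.0 (fully open).
Only numpy, scipy, OpenCV 4.12 (cv2) and the standard library are available. Lean on these libraries where they do the work, as an engineer would, in place of code of your own. Each camera call takes 0.05 s, during which the arm holds its last target.

## Task

Push the small flat baking sheet along the wooden board until it sticks out 40 mm (give or take 10) past the end of the board that is beside the white mixing bowl, so that the baker can get a hand under it. Leave it square to that end, otherwise lying flat on the board and not over its long sides; only slide it, never lift or tip it, and leave the bowl, the jar, the shaker and the ramekin where they stand.

Things in the scene. Friction and masses are not known exactly. Their poses are not given: they have to be found in the camera images.
- board: Thick butcher's board of pale wood, fixed on the steel table: 360 mm along its x, 400 mm along its y, 45 mm thick. Origin at the centre of its underside (on the table), z up; its top is 45 mm above. Its two ends are the 360 mm wide edges at y = +200 mm and y = -200 mm of its own frame. It stands turned by up to 0.2 rad.
- board_left_end (a point): Middle of the top edge of the board's left (+y) end; axes as the board.
- board_right_end (a point): Middle of the top edge of the board's right (-y) end; axes as the board.
- sheet: Small rigid baking sheet, loose, lying flat on the board near its middle: 120 mm along its x, 180 mm along its y, 8 mm thick at its bright 6 mm wide rim, 6 mm at its dark middle; 0.25 to 0.5 kg. Origin at the centre of its underside, z up. Its y axis starts within 0.35 rad of the board's y axis. It slides with ordinary friction and stops when it is no longer pushed.
- sheet_left_end (a point): Middle of the sheet's left (+y) short edge, half-way up the rim (4 mm above the underside); axes as the sheet.
- sheet_right_end (a point): Middle of the sheet's right (-y) short edge, half-way up the rim (4 mm above the underside); axes as the sheet.
- bowl_rim (a point): Centre of the mouth of the round white mixing bowl, 140 mm across and 65 mm high, loose on the table about 150 mm (to its centre) beyond one end of the board; it tells which end is meant. To be left alone.
- jar: Glass storage jar with a steel cap, 90 mm across, 130 mm high, loose on the table beyond the other end of the board. Origin at the centre of its underside. To be left alone.
- shaker: Steel shaker, 38 mm across, 80 mm high, standing loose on the board near its far (+x) long side. Origin at the centre of its underside. To be left alone.
- ramekin: White ramekin, 60 mm across, 35 mm high, standing loose on the board near its far (+x) long side. Origin at the centre of its underside. To be left alone.
Things that resemble listed ones, but are neither listed nor needed, are in the scene too. Of the things like the sheet, leave any that is blue; of the rest the larger one is meant.

How it is judged:
By the outcome, as a careful person would: the job done as asked, in the order asked, and still so for the second after the job is handed in, with the robot touching nothing.
It also fails if it takes over 51 s, if anything falls off the work surface, if the arm or the gripper's body presses on something with over 40 N, if the wrist force passes 120 N, or if a joint passes its speed limit or range.

## Working session

There is one attempt and no reset: what is moved stays moved. The work goes in short steps, each a Python script; the robot and the scene stay as the last script left them, time stands still between calls to the robot, and variables do not carry over. Pictures are saved under pics/ and viewed, and the job is handed in when it is done.

```bash
mkdir -p pics; ls
python3 - <<'E'
from station import *
import cv2,numpy as np
for n in ["scene","top"]:
    c=viewer.camera(n); cv2.imwrite(f"pics/{n}0.png",c["img"][:,:,::-1])
    np.savez(f"{n}0.npz",**{k:np.array(c[k]) for k in c})
    print(n,c["intrinsics"],c["dist_coeffs"],np.round(c["world_from_camera"],3))
o=get_obs();print(o["time"],o["tool_pos"],o["ee_rot"],o["contact_force"])
E
```

```text
pics
scene [[568.98032585   0.         317.51879204]
 [  0.         568.98032585 247.46473535]
 [  0.           0.           1.        ]] [-0.11481384  0.          0.          0.          0.        ] [[ 0.723 -0.44   0.533  1.149]
 [ 0.691  0.456 -0.56  -0.675]
 [ 0.003  0.773  0.634  0.859]
 [ 0.     0.     0.     1.   ]]
top [[534.25581466   0.         314.80797021]
 [  0.         534.25581466 235.28255653]
 [  0.           0.           1.        ]] [-0.11563617  0.          0.          0.          0.        ] [[ 0.015  0.998 -0.055  0.404]
 [-0.999  0.013 -0.033  0.014]
 [-0.032  0.055  0.998  1.168]
 [ 0.     0.     0.     1.   ]]
0.1 [0.20411299 0.61639701 0.23022535] [[-7.07824677e-04 -9.49315487e-01  3.14324045e-01]
 [-2.25610297e-03  3.14324839e-01  9.49312807e-01]
 [-9.99997204e-01 -3.72003808e-05 -2.36424037e-03]] [ 0.02303164 -0.36621796 -0.47096148]
```

View pics/top0.png

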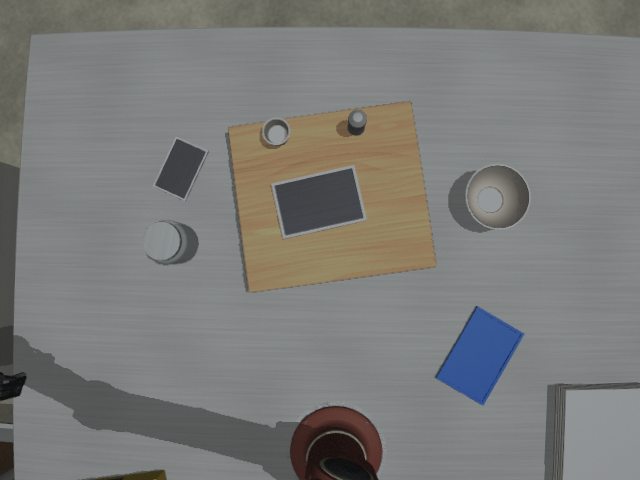

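View pics/scene0.png

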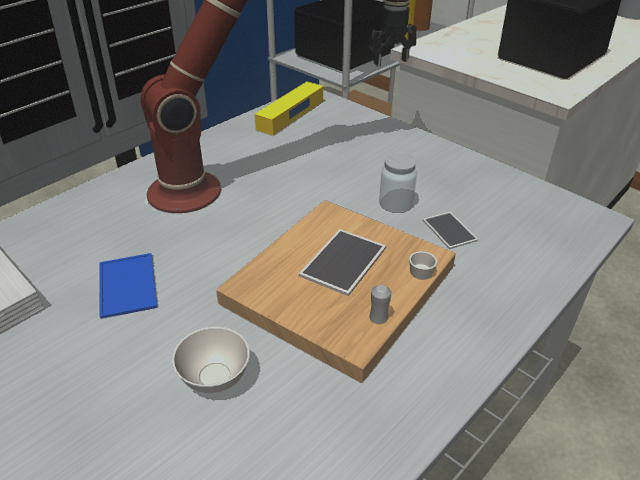

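Two views. In the top view, the candidates are the dark sheet on the board at (319,202), a smaller dark sheet on the table at (181,168), and a blue one at (480,355). I choose the one on the board, as it is the larger and not blue. The bowl at (497,197) is on the right, so the −y end is meant. The jar is at (165,242), the ramekin at (276,131) and the shaker at (357,122).

```bash
cat > h.py <<'E'
import cv2,numpy as np
def ray(c,uv):
    uv=np.asarray(uv,float).reshape(-1,1,2)
    p=cv2.undistortPoints(uv,np.array(c["intrinsics"]),np.array(c["dist_coeffs"])).reshape(-1,2)
    T=np.array(c["world_from_camera"]); d=np.c_[p[:,0],-p[:,1],-np.ones(len(p))]@T[:3,:3].T
    return T[:3,3],d
def onz(c,uv,z):
    o,d=ray(c,uv); return (o+d*((z-o[2])/d[:,2])[:,None])[:,:2]
def rect_corners(mask):
    """line-fit quad corners from biggest contour, pixel"""
    cs,_=cv2.findContours(mask,cv2.RETR_EXTERNAL,cv2.CHAIN_APPROX_NONE); k=max(cs,key=cv2.contourArea)
    return k.reshape(-1,2)
def fit_rect(P):
    """P world outline points -> 4 fitted lines -> corners (ordered), robust"""
    (c,s,a)=cv2.minAreaRect(P.astype(np.float32)*1000)
    B=cv2.boxPoints((c,s,a))/1000
    lines=[]
    for i in range(4):
        A,D=B[i],B[(i+1)%4]; L=np.linalg.norm(D-A); t=(D-A)/L; n=np.array([-t[1],t[0]])
        u=(P-A)@t; v=(P-A)@n
        m=(abs(v)<0.012)&(u>0.1*L)&(u<0.9*L)
        for _ in range(2):
            vx,vy,x0,y0=cv2.fitLine(P[m].astype(np.float32),cv2.DIST_HUBER,0,1e-4,1e-4).ravel()
            dist=abs((P-[x0,y0])@[-vy,vx]); m=(dist<0.003)&(u>0.1*L)&(u<0.9*L)
        lines.append(np.cross([x0,y0,1],[x0+vx,y0+vy,1]))
    C=[]
    for i in range(4):
        x=np.cross(lines[i-1],lines[i]); C.append(x[:2]/x[2])
    return np.array(C)
def masks(img):
    hsv=cv2.cvtColor(img,cv2.COLOR_RGB2HSV)
    wood=cv2.inRange(hsv,(8,60,90),(28,255,255))
    return hsv,wood
def describe(C,name):
    cen=C.mean(0); e=[np.linalg.norm(C[(i+1)%4]-C[i]) for i in range(4)]
    print(name,"corners",np.round(C,4).tolist(),"cen",np.round(cen,4),"edges",np.round(e,4))
def frame(C,along_y):
    """x,y axes with y nearest +y world ; along_y length index"""
    E=[C[1]-C[0],C[2]-C[1]]
    L=[np.linalg.norm(e) for e in E]
    i=int(np.argmin([abs(L[0]-along_y),abs(L[1]-along_y)])); 
    y=(C[(i+1)%4]-C[i])-(C[(i+3)%4]-C[(i+2)%4]); y/=np.linalg.norm(y)
    if y[1]<0:y=-y
    return C.mean(0),y
def measure(c,tag="",name="top",dbg=None):
    img=np.array(c["img"]); hsv,wood=masks(img)
    # sheet = non-wood (rim+dark) pixels in hull of board ; dark blob -> rim outline
    filled=cv2.morphologyEx(wood,cv2.MORPH_OPEN,np.ones((3,3)))
    n,l,st,_=cv2.connectedComponentsWithStats(filled); b=1+np.argmax(st[1:,4]); board=(l==b).astype(np.uint8)*255
    kb=rect_corners(board)
    if dbg: cv2.imwrite(dbg,board)
    return board,kb
E
python3 - <<'E'
from h import *
c=dict(np.load("top0.npz"))
b,kb=measure(c,dbg="pics/board0.png")
P=onz(c,kb,0.045)
C=fit_rect(P);describe(C,"board");print(frame(C,.4))
hole=cv2.bitwise_not(b); n,l,st,ce=cv2.connectedComponentsWithStats(hole)
for i in range(1,n):
    if st[i,4]>200: print(i,st[i],ce[i])
i=l[202,319]; m=(l==i).astype(np.uint8)*255
S=fit_rect(onz(c,rect_corners(m),0.053));describe(S,"sheet");print(frame(S,.18))
img=c["img"][90:310,210:550,::-1]; cv2.imwrite("pics/crop0.png",cv2.resize(img,None,fx=2.3,fy=2.3))
E
```

```text
board corners [[0.3448, 0.1894], [0.4051, -0.2026], [0.7566, -0.1488], [0.6969, 0.2424]] cen [0.5509 0.0201] edges [0.3966 0.3556 0.3957 0.3561]
(array([0.55085142, 0.02007929]), array([-0.1514117 ,  0.98847079]))
1 [     0      0    640    480 276837] [318.18845024 243.92679808]
2 [ 271  165   96   74 4952] [318.37863489 201.57491922]
sheet corners [[0.4579, 0.1188], [0.4996, -0.0562], [0.6154, -0.0282], [0.5739, 0.1456]] cen [0.5367 0.045 ] edges [0.1799 0.1192 0.1786 0.1191]
(array([0.53668425, 0.04499174]), array([-0.23202852,  0.97270898]))
```

View pics/crop0.png

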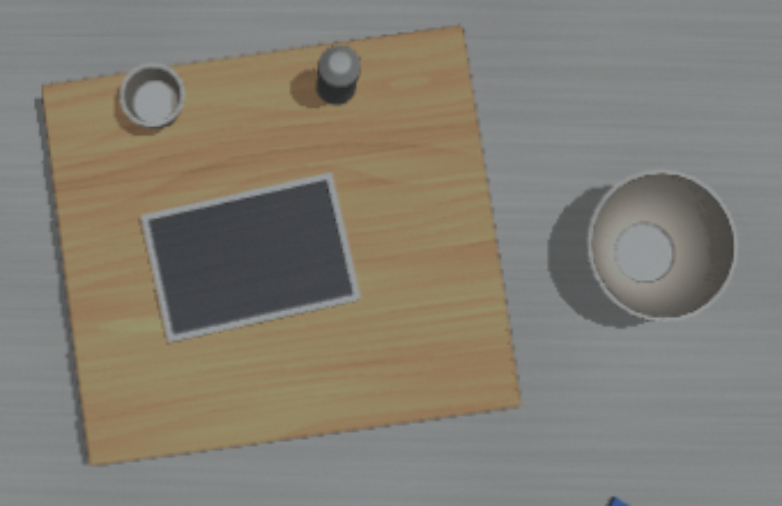

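View pics/board0.png

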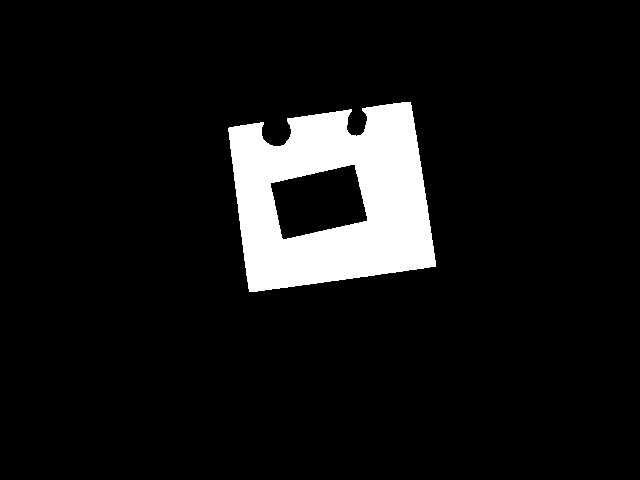

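The crop confirms the dark sheet with the bright rim. It measures 179x119 mm and the board 396x356 mm, both close to the given sizes. The sheet is turned 0.08 rad from the board, with its centre at board (-10,+27) mm. I'll push with the open fingers, both bearing on its left end, after feeling for the board top with the tips.

```bash
cat >> h.py <<'E'
YB=np.array([-0.15141,0.98847]); XB=np.array([YB[1],-YB[0]]); BC=np.array([0.5509,0.0201])
def w(bx,by,z): return np.r_[BC+bx*XB+by*YB,z]
def R(s=1):
    x=np.array([0,0,-1.]); z=np.r_[s*XB,0]; return np.c_[x,np.cross(z,x),z]
def sheet(c,guess_b,z=0.053):
    img=np.array(c["img"]); b,kb=measure(c)
    hsv=cv2.cvtColor(img,cv2.COLOR_RGB2HSV)
    return b
E
python3 - <<'E'
from station import *; from h import *
p=w(-.015,.16,.12)
q0=np.array(get_obs()["q"])
best=None
for s in (1,-1):
    q=solve_ik(p,R(s)); print(s,None if q is None else np.round(q,2))
    if q is not None:
        k=np.abs(np.array(q)-q0).max()
        if best is None or k<best[0]: best=(k,s)
s=best[1]
r.move_pose(w(-.015,.16,.16),R(s))
r.movel(w(-.015,.16,.075),vel=.15)
o=get_obs(); f0=np.array(o["contact_force"]); print(s,o["time"],o["tool_pos"],f0)
z=.075
while z>.030:
    z-=.002; r.movel(w(-.015,.16,z),vel=.03); o=get_obs(); f=np.array(o["contact_force"])-f0
    if f[2]>3: break
print(z,o["tool_pos"],f,o["time"])
c=viewer.camera("scene"); cv2.imwrite("pics/scene1.png",c["img"][:,:,::-1])
E
```

```text
1 [-0.55  0.6   0.28  1.87 -0.24  0.7   0.02]
-1 [-0.05  0.63 -0.5   1.86  0.43  0.76  2.51]
1 2.775 [0.51242319 0.17638281 0.0754916 ] [ 0.4221586  -0.17516782  0.81084439]
0.030999999999999958 [0.51216457 0.1760422  0.03193507] [-0.48430964  0.87919184  4.7802909 ] 8.275
```

View pics/scene1.png

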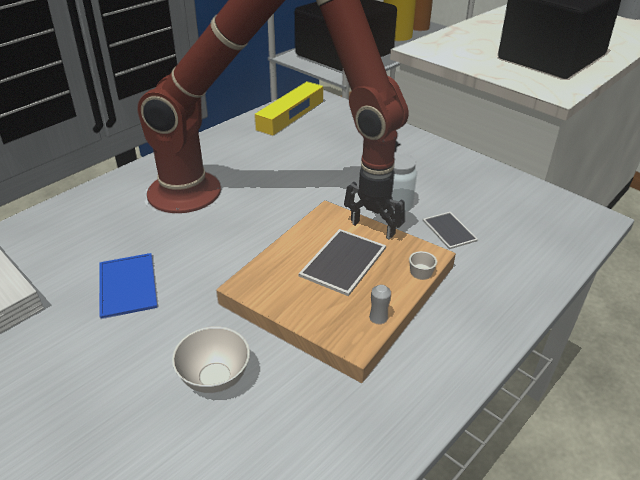

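The scene view shows the open fingers standing on the board, at about (355,222) and (391,232), behind the sheet's left end. The tips touched with the TCP at z = 0.032. They therefore sit 13 mm behind the TCP, as stated. I'll push 2.5 mm above that, stop short, and look.

Run:
```python
from station import *; from h import *
r.movel(w(-.015,.16,.0345),vel=.03)
o=get_obs(); f0=np.array(o["contact_force"]); print(o["tool_pos"])
for by in (.10,.05,.0,-.032):
    r.movel(w(-.015,by,.0345),vel=.05); o=get_obs(); print(by,np.round(o["tool_pos"],4),np.round(np.array(o["contact_force"])-f0,1))
r.movel(w(-.015,.0,.0345),vel=.1)
r.movel(w(-.015,.06,.20),vel=.2)
for n in ("top","scene"):
    c=viewer.camera(n); cv2.imwrite(f"pics/{n}2.png",c["img"][:,:,::-1]); np.savez(f"{n}2.npz",**{k:np.array(c[k]) for k in c})
print(get_obs()["time"])
```

```text
[0.51198266 0.1760334  0.03459148]
0.1 [0.5208 0.1166 0.0345] [ 0.4  0.8 -0.3]
0.05 [0.5287 0.0668 0.0345] [-0.5 -0.2 -0.3]
0.0 [0.5362 0.0172 0.0345] [ 0.3  0.9 -1. ]
-0.032 [ 0.5411 -0.0147  0.0345] [ 0.8 -0.3 -0.4]
14.6333
```

View pics/top2.png

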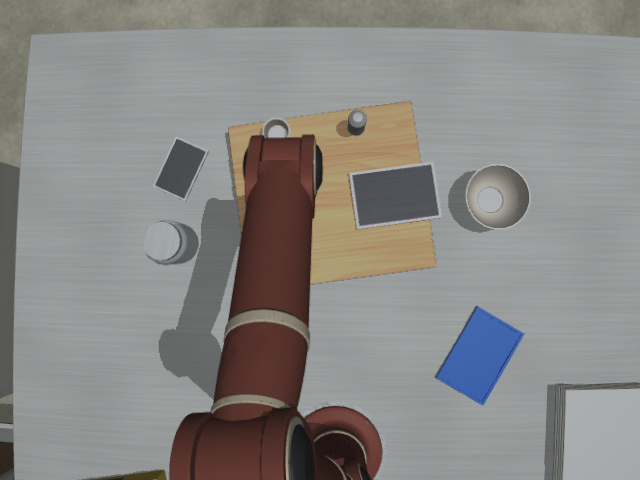

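View pics/scene2.png

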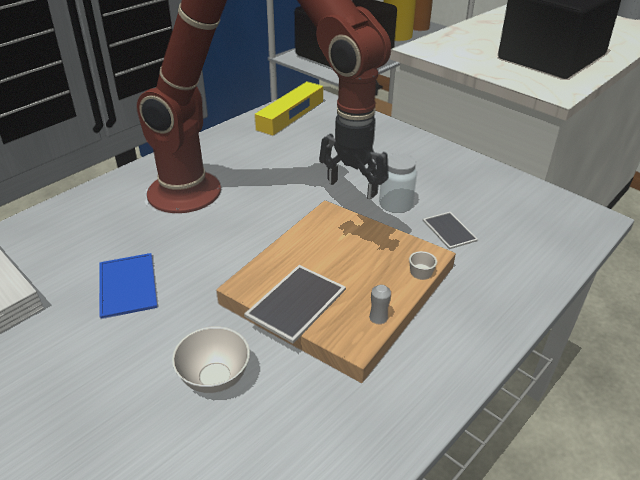

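The sheet moved as intended. In the top view it is now at (395,195), with its right end past the board's edge at about (437,190), and the other objects are where they were. I'll measure the dark middle in both views, before and after the push.

```bash
cat >> h.py <<'E'
def dark(c,px,z=0.051,thr=105):
    img=np.array(c["img"]); g=cv2.GaussianBlur(cv2.cvtColor(img,cv2.COLOR_RGB2GRAY),(3,3),0)
    hsv=cv2.cvtColor(img,cv2.COLOR_RGB2HSV)
    m=cv2.inRange(hsv,(0,0,0),(180,90,thr)); m=cv2.morphologyEx(m,cv2.MORPH_OPEN,np.ones((3,3)))
    n,l,st,ce=cv2.connectedComponentsWithStats(m); i=l[px[1],px[0]]; mm=(l==i).astype(np.uint8)*255
    C=fit_rect(onz(c,rect_corners(mm),z)); cen,y=frame(C,.168)
    e=[np.linalg.norm(C[(k+1)%4]-C[k]) for k in range(2)]
    d=cen-BC; rel=np.arctan2(y@-XB,y@YB)
    print("area",st[i,4],"mid edges",np.round(e,4),"cen_board",np.round([d@XB,d@YB],4),"rel",round(rel,4),
      "overhang",round(-(d@YB)+.09-.2,4))
    return cen,y
E
python3 - <<'E'
from h import *
for n,a,px in (("top",0,(319,202)),("top",2,(395,195)),("scene",0,(343,262)),("scene",2,(296,303))):
    print(n,a); c=dict(np.load(f"{n}{a}.npz"))
    try: dark(c,px)
    except Exception as e: print(e)
    if a==0:
        b,kb=measure(c); C=fit_rect(onz(c,kb,.045));describe(C,"board")
        if n=="scene":
            # visible end edge corner check
            print(onz(c,[(218,291),(327,202),(455,253),(364,363)],.045))
E
python3 - <<'E'
import cv2
i=cv2.imread("pics/top2.png")[150:290,330:540]; cv2.imwrite("pics/crop2.png",cv2.resize(i,None,fx=3.6,fy=3.6))
E
```

```text
top 0
area 4040 mid edges [0.1654 0.1057] cen_board [-0.0097  0.0265] rel 0.0827 overhang -0.1365
board corners [[0.3448, 0.1894], [0.4051, -0.2026], [0.7566, -0.1488], [0.6969, 0.2424]] cen [0.5509 0.0201] edges [0.3966 0.3556 0.3957 0.3561]
top 2
area 3975 mid edges [0.1641 0.1043] cen_board [-0.0182 -0.135 ] rel -0.0062 overhang 0.025
scene 0
area 2411 mid edges [0.1634 0.1053] cen_board [-0.0096  0.0319] rel 0.0823 overhang -0.1419
board corners [[0.3477, 0.1917], [0.4114, -0.2275], [0.7752, -0.173], [0.7081, 0.2462]] cen [0.5606 0.0093] edges [0.424  0.3679 0.4245 0.3645]
[[ 0.41429131 -0.20148609]
 [ 0.35722808  0.19070304]
 [ 0.70047842  0.24497621]
 [ 0.7542717  -0.13634444]]
scene 2
area 3072 mid edges [0.1633 0.1059] cen_board [-0.0181 -0.13  ] rel 0.0031 overhang 0.02
```

View pics/crop2.png

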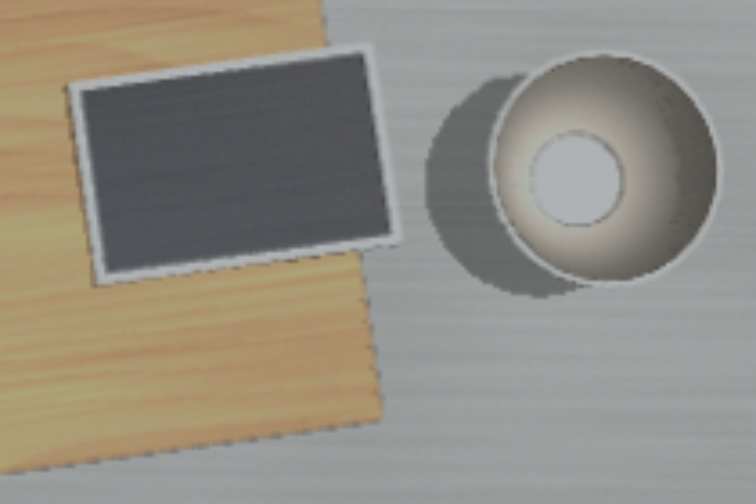

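The sheet now overhangs 25 mm and is square to within 0.006 rad. The scene view puts it at 20 mm, but that view also places the board about 4–5 mm higher in y. Allowing for that, it agrees at roughly 25 mm. It needs 15 mm more.

Run:
```python
from station import *; from h import *
r.movel(w(-.018,.01,.06),vel=.2)
r.movel(w(-.018,.01,.0345),vel=.06)
r.movel(w(-.018,-.025,.0345),vel=.08)
r.movel(w(-.018,-.047,.0345),vel=.04); print(get_obs()["tool_pos"])
r.movel(w(-.018,.0,.0345),vel=.1)
r.movel(w(-.018,.06,.20),vel=.2)
r.hold(.3)
for n in ("top","scene"):
    c=viewer.camera(n); cv2.imwrite(f"pics/{n}3.png",c["img"][:,:,::-1]); np.savez(f"{n}3.npz",**{k:np.array(c[k]) for k in c})
    dark(c,(402,194) if n=="top" else (290,308))
print(get_obs()["time"],get_obs()["contact_force"])
```

```text
[ 0.54036916 -0.02972873  0.0345465 ]
area 3966 mid edges [0.164  0.1041] cen_board [-0.0184 -0.1486] rel -0.0058 overhang 0.0386
area 3141 mid edges [0.1634 0.1058] cen_board [-0.0183 -0.144 ] rel 0.0023 overhang 0.034
19.4333 [-0.11683498  0.57716846  0.91621554]
```

View pics/top3.png

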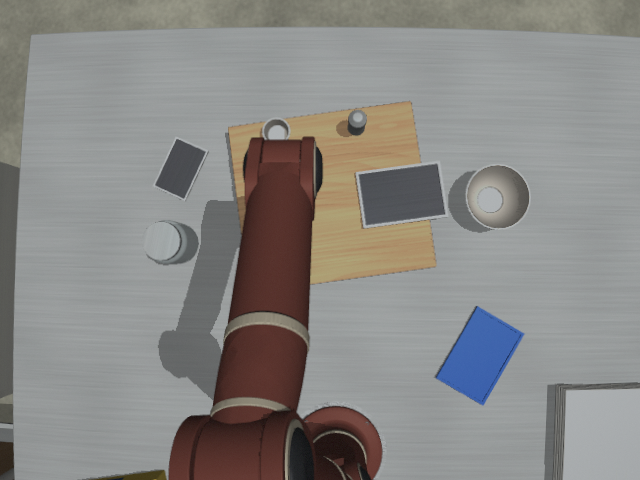

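View pics/scene3.png

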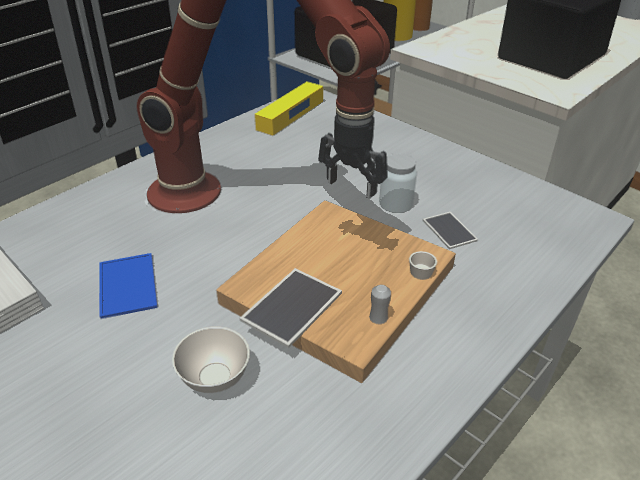

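The sheet overhangs by about 38.6 mm in the top view, and by about the same in the scene view once its board shift is allowed for. It is square, clear of the bowl at (497,197), and the other objects have not moved. The arm is clear, so I'm handing in.

Run:
```python
from station import *
ticket.hand_in()
```

```text
the job is handed in; nothing more can be done
```

I pushed the larger dark sheet toward the bowl end of the board with the open fingers. I made two pushes, with a look in between, then lifted the arm clear and handed the job in at about 19.5 s.

- **Overhang:** the last top view gave 38.6 mm. The scene view read 34 mm against the board position found from the top view. That view shows the board shifted about 4.5 mm, and allowing for this gives about 38.5 mm.
- **Squareness:** the sheet is within 0.006 rad of the board end, although the two views differ in sign (−0.006 and +0.002 rad).
- **Position:** the sheet's centre is 18 mm off the board's centre line, well inside both long sides.
- **Other objects:** by eye, the bowl, jar, shaker and ramekin had not moved in the last pictures; I did not measure their positions. Most of the ramekin was hidden by the arm in the top view but clear in the scene view.
- **Failed check:** the automatic board outline from the scene view was about 24 mm too long because it included the board's side face. I used corners picked by hand in that view instead.

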